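Put the block plane back in its stall

TASK

The small metal block plane belongs in the third gap of the plane rack, counted from the red end board. Count along the rack first with a fingertip: touch the top of the red end board, then the top of each next board in turn up to the one where the third gap begins, counting every gap whether full or empty, and stop there, leaving the boards on the far side of the fourth gap untouched. Then push the plane over the bench, toe first and without lifting or tipping it, into that third gap until its toe is against the back rail, keep it out of the other gaps, and leave the tools in the rack, the mallet and the oil bottle where they are.

Things in the scene. Friction and masses are not known exactly. Their poses are not given: they have to be found in the camera images.
- rack: Plane rack fixed to the bench: 7 upright boards on a 60 mm pitch (y = 0, +-60, +-120, ends +-180 mm) make 6 gaps 48 mm wide (centres y = +-30, +-90, +-150), floored by the bench, closed at x = +95 mm by a dark back rail 30 mm tall. Rigid. Origin: on the bench, middle of the line of the mouths; x points into the gaps (away from the robot), y left along the row, z up. Its place and yaw vary.
- red_end: Red-painted wooden end board of the rack: 95 mm long, 12 mm thick, 52 mm tall, rounded along its top and nose. Origin at its nose on the bench, axes as the rack's. It is the left or the right end of the rack, as found; the count starts here.
- plain_end: Bare wooden end board of the rack: 95 mm long, 12 mm thick, 52 mm tall, rounded along its top and nose. Origin at its nose on the bench, axes as the rack's. At the end opposite the red one.
- divider1: Inner divider at rack y = +120 mm, bare wooden board of the rack: 95 mm long, 12 mm thick, 52 mm tall, rounded along its top and nose. Origin at its nose on the bench, axes as the rack's.
- divider2: Inner divider at rack y = +60 mm, bare wooden board of the rack: 95 mm long, 12 mm thick, 52 mm tall, rounded along its top and nose. Origin at its nose on the bench, axes as the rack's.
- divider3: Inner divider at rack y = +0 mm, bare wooden board of the rack: 95 mm long, 12 mm thick, 52 mm tall, rounded along its top and nose. Origin at its nose on the bench, axes as the rack's.
- divider4: Inner divider at rack y = -60 mm, bare wooden board of the rack: 95 mm long, 12 mm thick, 52 mm tall, rounded along its top and nose. Origin at its nose on the bench, axes as the rack's.
- divider5: Inner divider at rack y = -120 mm, bare wooden board of the rack: 95 mm long, 12 mm thick, 52 mm tall, rounded along its top and nose. Origin at its nose on the bench, axes as the rack's.
- plane: Small metal block plane with brass lever cap and front knob, 108 x 38 x 43 mm, about 0.4 kg, loose, sole down in front of the rack. Origin: middle of its sole; x points to its round toe (54 mm ahead), which faces the rack, up to 0.25 rad askew. Flat long sides 17 mm tall. Slides under a few newtons. Home, its origin is 41 mm inside the mouth line and its heel stands 13 mm out.
- plane_heel (a point): Middle of the plane's flat heel (rear end face, 38 mm wide, 17 mm tall), 12 mm above the bench, 54 mm behind the plane's origin.
- wooden_plane: Small wooden plane, 90 x 36 mm, 42 mm tall, loose, stored in a gap next to an outermost gap (rack y = +-90 mm). Origin: middle of its underside. Leave alone.
- sanding_block: Cork sanding block, 90 x 36 x 31 mm, loose, stored in the other gap at rack y = +-90 mm. Origin: middle of its underside. Leave alone.
- mallet: Dark turned carver's mallet standing on its round head, 62 mm across, 152 mm tall, loose, on the bench in front of the rack on the other side from the plane. Origin: middle of its underside. Leave alone.
- oil_bottle: Small amber oil bottle, 42 mm across, 95 mm tall, loose, on the bench beyond the rack's left end. Origin: middle of its underside. Leave alone.
Mind the look-alikes: they are no part of the job. Leave any pink look-alike of the plane alone. There is more than one size of the red_end; the one meant has the size given above.

How it is judged:
By the outcome, as a careful person would: the job done as asked, in the order asked, and still so for the second after the job is handed in, with the robot touching nothing.
It also fails if it takes over 64 s, if anything falls off the work surface, if the arm or the gripper's body presses on something with over 40 N, if the wrist force passes 120 N, or if a joint passes its speed limit or range.

ROBOT

A 6-joint arm with a two-finger parallel gripper is mounted at the origin on the work surface. World frame = base frame: x ahead of the robot, y to its left, z up, the work surface at z = 0. Lengths are in m, angles in rad, forces in N, time in s.
With the tool pointing down it reaches from about 0.4 to 0.825 m from the base axis. Payload 7 kg.
Tool frame: the origin (TCP) lies on the centre line of the jaws, within the pads' length; the fingertips stand 22 mm ahead of it and the grasp point (between the pads) lies 3 mm ahead of it (arm.tcp_to_tips is the distance from the TCP to the fingertips, in m); z points along the fingers, y is the line along which they close (so a half turn about z gives the same grasp; the last joint's range is limited). The gripper opens to 88 mm and grips with 3 to 60 N. Pads are 19 mm wide; open, the fingers measure 130 mm over their backs; the gripper's body (78 mm by 193 mm) begins 47 mm behind the grasp point.
Start: joints at [-0.927, 0.359, 0.012, 0, -1.224, -0.288], TCP at [0.235, -0.633, 0.249] pointing down, gripper open.
Joint ranges: [-3.07, 3.07], [-1.43, 2.12], [-1.02, 1.25], [-3.03, 1.67], [-3.05, -0], [-3.03, 3.03]. Speed limits (rad/s): [2.39, 2.39, 3.01, 3.14, 3.14, 3.14].

INTERFACE

Orientations are given as [roll, pitch, yaw] about the fixed x, y, z axes, in that order (R = Rz(yaw) Ry(pitch) Rx(roll)).
In Python, from station import arm gives the robot as it stands.
- The arm moves only by the tool jog_arm, never from a script. Its argument "targets" is a list of rows, each an object of numbers: "dx", "dy", "dz": the shift along the tool's x, y, z in mm; "rx", "ry", "rz": the turn, a rotation vector about the tool's x, y, z in rad; "gripper": the closure, from 0 (fully open) to 1 (shut). In form: [{"dx": .., "dy": .., "dz": .., "rx": .., "ry": .., "rz": .., "gripper": ..}, ...]. A call has exactly 8 rows; each row is the pose to reach, as a shift and turn from the pose commanded when the call began, along the tool's axes at that moment; what a row does not reach only later rows make up. A row lasts 1/12 s, in which the tool goes at most 41.7 mm and 7.16 degrees, less where a joint would pass 70% of its speed; a pose out of reach is approached as far as the arm can. A call with a gripper value outside its range is refused whole. The fingers move at their own pace and stop on an object; "force" is the grip in N (left out, the last holds). Time passes only in rows, so rows that repeat a pose let the fingers close, or fill a call up. It gives the time, the measured TCP pose, the force, the opening and the grip force at its end, in the units of the state.
- arm.get_state(): the state, without advancing time (a new reading comes with each control period).
- arm.grab_frame(name): name is "scene" or "top" or "wrist"; returns a dict with "frame" (420x560x3 uint8, red, green, blue), "z_map" (420x560 float32, m along the optical axis (not along the pixel's ray), 0 where there is no reading), "fx", "fy", "cx", "cy" (pixels), "distortion" ([k1, k2, p1, p2, k3] as OpenCV has them; the pictures are not rectified), "view" (4x4, takes a point from world to camera coordinates). Camera axes: x right, y down, z forward; pixel columns grow to the right and rows downward; lengths in m; the calibration is good to about 2 mm. A picture is of the moment at which its call begins.
- arm.job_done(): hands the job in; it is judged then, once.
The state is a dict: "t": time; "q": joint angles; "qd": joint speeds; "joint_efforts": joint torques, N m; "eef_pos": TCP position; "ee_rot": TCP orientation; "force": force on the tool from outside, world axes, zero at the start; "moment": the same for the moment, N m; "width": finger opening in m; "gripper_force": force on a finger pad.
Only numpy, scipy, OpenCV 4.12 (cv2) and the standard library are available. Lean on these libraries where they do the work, as an engineer would, in place of code of your own. Each camera call takes 0.05 s, during which the arm holds its last target. There are 200 camera calls.

## Working session

There is one attempt and no reset: what is moved stays moved. The work goes in short steps, Python scripts to look and compute and a tool call to move; the robot and the scene stay as the last step left them, time stands still between calls to the robot, and variables do not carry over. Pictures are saved under pics/ and viewed, at most 10 in all, crops included, and the job is handed in when it is done.

Besides the shell and the picture viewer there is one more tool, called after "Call:" as name([rows], argument=value, ...), one row to a line, values as JSON. jog_arm: Moves the arm, as the interface text tells. Its arguments: {"type":"object","properties":{"targets":{"type":"array","items":{"type":"object","properties":{"dx":{"type":"number"},"dy":{"type":"number"},"dz":{"type":"number"},"rx":{"type":"number"},"ry":{"type":"number"},"rz":{"type":"number"},"gripper":{"type":"number"}}}},"force":{"type":"number"}},"required":["targets"]}

```bash
mkdir -p pics; ls
python3 - <<'E'
from station import arm
import cv2,numpy as np
for n in ["top","scene"]:
    f=arm.grab_frame(n); cv2.imwrite(f"pics/{n}0.png",f["frame"][:,:,::-1]); np.savez(n+".npz",**f)
    print(n,f["fx"],f["cx"],f["cy"],f["distortion"],np.round(f["view"],3).tolist())
s=arm.get_state(); print(s, arm.tcp_to_tips)
E
```

```text
pics
top 402.04235478607643 278.1202726765954 204.04347830783644 [-0.07749953  0.          0.          0.          0.        ] [[0.016, -1.0, -0.002, 0.089], [-0.996, -0.015, -0.092, 0.537], [0.092, 0.004, -0.996, 0.735], [0.0, 0.0, 0.0, 1.0]]
scene 397.41128920747275 277.9079066722599 208.5514550669513 [0.02238852 0.         0.         0.         0.        ] [[-0.872, 0.489, 0.012, 0.423], [0.344, 0.629, -0.697, -0.2], [-0.349, -0.604, -0.717, 1.161], [0.0, 0.0, 0.0, 1.0]]
{'t': 0.1, 'q': array([-9.26903994e-01,  3.59319806e-01,  1.11384274e-02, -2.89554018e-04,
       -1.22410723e+00, -2.88086004e-01]), 'qd': array([ 0.00187404, -0.00324015,  0.00123882, -0.0002907 , -0.00057373,
       -0.0012578 ]), 'joint_efforts': array([-2.23551098e-03, -5.84163308e+01,  2.93752635e+01,  7.01554298e+00,
        1.01308632e-02, -3.34057074e-05]), 'eef_pos': array([ 0.23495086, -0.63235112,  0.24771159]), 'ee_rot': array([ 3.14008452e+00, -1.63025391e-04, -2.78588479e+00]), 'force': array([-1.2452702 ,  0.42137923, -1.0695914 ]), 'moment': array([ 0.03326415, -0.01840226,  0.02842926]), 'gripper_force': 0.0, 'width': 0.08778579234926896} 0.022
```

View pics/top0.png

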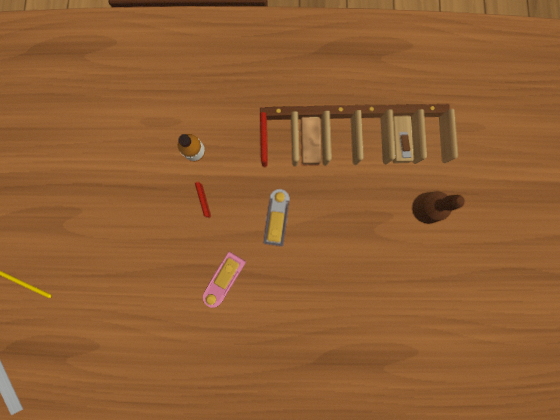

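View pics/scene0.png

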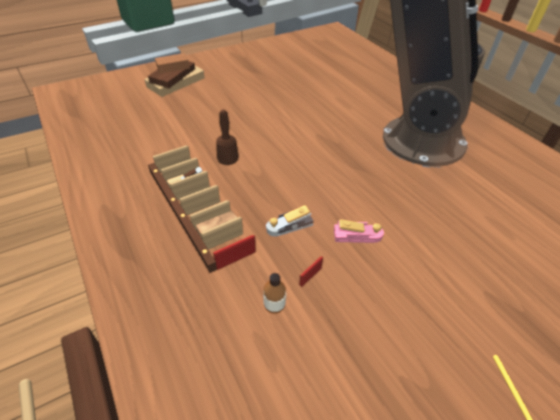

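Top view: the candidates for the red end board are the long one joined to the rack at (264,137) and a short loose one at (203,199). The long one is on the rack's 95 mm rail, so it is the one meant. The candidates for the plane are the metal/brass one at (277,217), toe up towards the rack, and a pink one at (224,280), which is the look-alike. The gaps run rightwards from red: gap 1 (264–295) is empty, gap 2 (295–327) holds the cork block, and gap 3 (327–357) is empty and the target. I'll confirm this in one enlarged crop and measure.

```bash
cat > h.py <<'E'
import numpy as np,cv2
def K(f): return np.array([[f["fx"],0,f["cx"]],[0,f["fy"],f["cy"]],[0,0,1.]])
def ray(f,uv,z):
    p=cv2.undistortPoints(np.array(uv,float).reshape(-1,1,2),K(f),f["distortion"]).reshape(-1,2)
    V=f["view"];R=V[:3,:3];c=-R.T@V[:3,3]
    d=np.c_[p,np.ones(len(p))]@R
    return c+d*((z-c[2])/d[:,2])[:,None]
def cloud(f):
    z=f["z_map"].astype(float);v,u=np.indices(z.shape)
    p=cv2.undistortPoints(np.stack([u,v],-1).reshape(-1,1,2).astype(float),K(f),f["distortion"]).reshape(-1,2)
    P=np.c_[p,np.ones(len(p))]*z.reshape(-1,1);V=f["view"]
    return ((P-V[:3,3])@V[:3,:3]).reshape(*z.shape,3)
def big(m,n=1):
    c,_=cv2.findContours(m.astype(np.uint8),cv2.RETR_EXTERNAL,cv2.CHAIN_APPROX_NONE)
    return sorted(c,key=cv2.contourArea)[::-1][:n]
E
python3 - <<'E'
from h import *
f=dict(np.load("top.npz"));I=f["frame"];C=cloud(f);hsv=cv2.cvtColor(I,cv2.COLOR_RGB2HSV)
cv2.imwrite("pics/crop.png",cv2.resize(I[95:255,190:470,::-1],None,fx=2.8,fy=2.8,interpolation=cv2.INTER_CUBIC))
print("bench z",np.median(C[230:300,320:420,2]))
# board tops
m=(C[...,2]>.044)&(C[...,2]<.062); m[:95]=0;m[175:]=0;m[:,:250]=0
for c in sorted(big(m,12),key=lambda c:c[:,0,0].mean()):
    if cv2.contourArea(c)<15: continue
    k=np.zeros(m.shape,np.uint8);cv2.drawContours(k,[c],-1,1,-1);k=(k>0)&m
    P=C[k];r=cv2.minAreaRect((P[:,:2]*1000).astype(np.float32))
    print(c[:,0].mean(0).round(),k.sum(),np.round(r[0]),np.round(r[1]),round(r[2],1),P[:,2].max().round(4))
h,s,v=[hsv[...,i] for i in range(3)]
red=((h<6)|(h>174))&(s>180)&(v>80)
for c in big(red,2):
    P=ray(f,c[:,0],.05)[:,:2]*1000;r=cv2.minAreaRect(P.astype(np.float32));print("red",c[:,0].mean(0),np.round(r[0]),np.round(r[1]),r[2])
m=(C[...,2]>.008)&(C[...,2]<.07);m[:180]=0;m[255:]=0;m[:,:240]=0;m[:,320:]=0
c=big(m)[0];k=np.zeros(m.shape,np.uint8);cv2.drawContours(k,[c],-1,1,-1);P=C[(k>0)&m]
r=cv2.minAreaRect((P[:,:2]*1000).astype(np.float32));print("plane",r,P[:,2].max())
# low body only
Q=P[(P[:,2]<.022)];r=cv2.minAreaRect((Q[:,:2]*1000).astype(np.float32));print("plane low",r,len(Q))
E
```

```text
bench z -0.0005624035220684837
[263. 137.] 322 [659. 127.] [94. 11.] 1.2 0.0552
[295. 136.] 322 [661.  67.] [95. 12.] 2.3 0.055
[327. 136.] 314 [663.   8.] [95. 12.] 2.4 0.0537
[359. 135.] 335 [666. -52.] [96. 12.] 2.0 0.0541
[391. 134.] 318 [ 668. -113.] [94. 13.] 1.8 0.054
[422. 134.] 326 [ 671. -172.] [94. 13.] 1.1 0.0543
[452. 133.] 302 [ 673. -231.] [95. 12.] 1.9 0.0535
red [263.41964286 138.46428571] [656. 127.] [101.  11.] 1.2116438150405884
red [202.32876712 199.26027397] [540. 236.] [66. 11.] 17.82636070251465
plane ((510.9518127441406, 98.81781005859375), (38.924007415771484, 107.0638427734375), 82.11703491210938) 0.04479657461018018
plane low ((510.9587707519531, 98.60708618164062), (38.48280715942383, 106.87161254882812), 83.02790832519531) 425
```

View pics/crop.png

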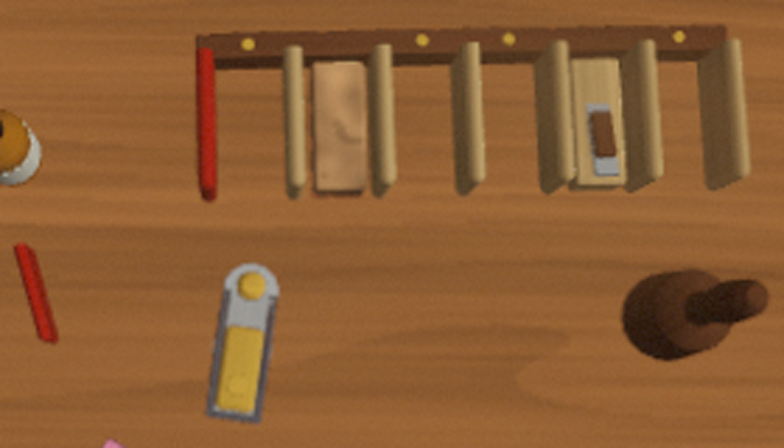

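The crop confirms it: the red end at (205,120) is on the rack, the short loose red piece at (35,290) isn't, and the metal plane is at (243,340). Rack yaw is about 0.039 rad. Divider 2 is at (663,8) and divider 3 at (666,-52) mm. The plane is at (511,99) mm with yaw about -0.13.

```bash
cat > go.py <<'E'
import sys,numpy as np
from station import arm
def go(x,y,z,yaw,cur=None):
    if cur is None:
        s=arm.get_state(); p=s["eef_pos"]*1000; w=s["ee_rot"][2]
    else: p=np.array(cur[:3]);w=cur[3]
    d=np.array([x,y,z])-p;c,s_=np.cos(w),np.sin(w)
    e=(yaw-w+np.pi)%(2*np.pi)-np.pi
    print("dx %.1f dy %.1f dz %.1f rz %.3f"%(c*d[0]+s_*d[1],s_*d[0]-c*d[1],-d[2],-e))
if __name__=="__main__": go(*map(float,sys.argv[1:5]))
E
python3 - <<'E'
from go import go
go(659,127,150,-1.532,(235,-633,249,-2.786))
go(235+424/3,-633+760/3,249,-2.2,(235,-633,249,-2.786))
from h import *
f=dict(np.load("top.npz"));C=cloud(f)
for n,(a,b,c,d) in dict(mallet=(180,230,405,470),bottle=(125,170,170,215),pink=(245,315,190,250)).items():
    P=C[a:b,c:d].reshape(-1,3);P=P[P[:,2]>.01];print(n,P.min(0).round(3),P.max(0).round(3))
E
```

```text
dx -662.1 dy 564.8 dz 99.0 rz -1.254
dx -220.7 dy 188.3 dz -0.0 rz -0.586
mallet [ 0.466 -0.218  0.01 ] [0.562 0.094 0.781]
bottle [0.466 0.094 0.011] [0.66  0.285 0.781]
pink [0.34  0.094 0.01 ] [0.466 0.236 0.781]
```

Call:
jog_arm([
  {"dx": -27,"dy": 23,"rz": -0.07,"gripper": 1},
  {"dx": -54,"dy": 46,"rz": -0.14,"gripper": 1},
  {"dx": -81,"dy": 69,"rz": -0.21,"gripper": 1},
  {"dx": -108,"dy": 92,"rz": -0.28,"gripper": 1},
  {"dx": -135,"dy": 115,"rz": -0.35,"gripper": 1},
  {"dx": -162,"dy": 138,"rz": -0.42,"gripper": 1},
  {"dx": -189,"dy": 161,"rz": -0.49,"gripper": 1},
  {"dx": -216,"dy": 184,"rz": -0.56,"gripper": 1},
], force=20)

```text
invalid input at $.targets[0]: expected keys dx, dy, dz, rx, ry, rz, gripper
```

```bash
python3 go.py 659 127 180 -1.532
```

```text
dx -662.0 dy 564.1 dz 67.7 rz -1.254
```

Call:
jog_arm([
  {"dx": -27,"dy": 23,"dz": 0,"rx": 0,"ry": 0,"rz": -0.07,"gripper": 1},
  {"dx": -54,"dy": 46,"dz": 0,"rx": 0,"ry": 0,"rz": -0.14,"gripper": 1},
  {"dx": -81,"dy": 69,"dz": 0,"rx": 0,"ry": 0,"rz": -0.21,"gripper": 1},
  {"dx": -108,"dy": 92,"dz": 0,"rx": 0,"ry": 0,"rz": -0.28,"gripper": 1},
  {"dx": -135,"dy": 115,"dz": 0,"rx": 0,"ry": 0,"rz": -0.35,"gripper": 1},
  {"dx": -162,"dy": 138,"dz": 0,"rx": 0,"ry": 0,"rz": -0.42,"gripper": 1},
  {"dx": -189,"dy": 161,"dz": 0,"rx": 0,"ry": 0,"rz": -0.49,"gripper": 1},
  {"dx": -216,"dy": 184,"dz": 0,"rx": 0,"ry": 0,"rz": -0.56,"gripper": 1},
], force=20)

```text
t: 0.77
eef_pos: [0.3738, -0.3833, 0.2483]
ee_rot: [3.141, 0.0, -2.222]
force: [1.1, -0.3, 0.7]
width: 0.0398
gripper_force: 0.0
```

```bash
python3 go.py 659 127 180 -1.532
```

```text
dx -578.7 dy 82.8 dz 68.3 rz -0.690
```

Call:
jog_arm([
  {"dx": -36,"dy": 5,"dz": 0,"rx": 0,"ry": 0,"rz": -0.05,"gripper": 1},
  {"dx": -72,"dy": 10,"dz": 0,"rx": 0,"ry": 0,"rz": -0.1,"gripper": 1},
  {"dx": -108,"dy": 15,"dz": 0,"rx": 0,"ry": 0,"rz": -0.15,"gripper": 1},
  {"dx": -144,"dy": 20,"dz": 0,"rx": 0,"ry": 0,"rz": -0.2,"gripper": 1},
  {"dx": -180,"dy": 25,"dz": 0,"rx": 0,"ry": 0,"rz": -0.25,"gripper": 1},
  {"dx": -216,"dy": 30,"dz": 0,"rx": 0,"ry": 0,"rz": -0.3,"gripper": 1},
  {"dx": -252,"dy": 35,"dz": 0,"rx": 0,"ry": 0,"rz": -0.35,"gripper": 1},
  {"dx": -288,"dy": 40,"dz": 0,"rx": 0,"ry": 0,"rz": -0.4,"gripper": 1},
])

```text
t: 1.43
eef_pos: [0.5175, -0.1304, 0.2485]
ee_rot: [3.141, 0.0, -1.823]
force: [1.0, -0.1, 0.2]
width: 0.0004
gripper_force: 0.0
```

```bash
python3 go.py 659 127 95 -1.532
```

```text
dx -284.6 dy -72.7 dz 153.5 rz -0.291
```

Call:
jog_arm([
  {"dx": -36,"dy": -9,"dz": 0,"rx": 0,"ry": 0,"rz": -0.04,"gripper": 1},
  {"dx": -72,"dy": -18,"dz": 0,"rx": 0,"ry": 0,"rz": -0.08,"gripper": 1},
  {"dx": -108,"dy": -27,"dz": 0,"rx": 0,"ry": 0,"rz": -0.12,"gripper": 1},
  {"dx": -144,"dy": -36,"dz": 0,"rx": 0,"ry": 0,"rz": -0.16,"gripper": 1},
  {"dx": -180,"dy": -46,"dz": 0,"rx": 0,"ry": 0,"rz": -0.2,"gripper": 1},
  {"dx": -216,"dy": -55,"dz": 10,"rx": 0,"ry": 0,"rz": -0.24,"gripper": 1},
  {"dx": -252,"dy": -64,"dz": 30,"rx": 0,"ry": 0,"rz": -0.29,"gripper": 1},
  {"dx": -284.5,"dy": -73,"dz": 50,"rx": 0,"ry": 0,"rz": -0.29,"gripper": 1},
])

```text
t: 2.1
eef_pos: [0.6606, 0.1269, 0.1984]
ee_rot: [-3.14, 0.001, -1.532]
force: [0.2, -0.3, -0.4]
width: 0.0003
gripper_force: 0.0
```

```bash
python3 go.py 659 127 80 -1.532
```

```text
dx -0.2 dy 1.6 dz 118.4 rz -0.000
```

Descend to tips at about 60 mm.

Call:
jog_arm([
  {"dx": 0,"dy": 0,"dz": 35,"rx": 0,"ry": 0,"rz": 0,"gripper": 1},
  {"dx": 0,"dy": 1,"dz": 65,"rx": 0,"ry": 0,"rz": 0,"gripper": 1},
  {"dx": 0,"dy": 1,"dz": 90,"rx": 0,"ry": 0,"rz": 0,"gripper": 1},
  {"dx": 0,"dy": 1,"dz": 105,"rx": 0,"ry": 0,"rz": 0,"gripper": 1},
  {"dx": 0,"dy": 1,"dz": 112,"rx": 0,"ry": 0,"rz": 0,"gripper": 1},
  {"dx": 0,"dy": 1,"dz": 116,"rx": 0,"ry": 0,"rz": 0,"gripper": 1},
  {"dx": 0,"dy": 1,"dz": 118,"rx": 0,"ry": 0,"rz": 0,"gripper": 1},
  {"dx": 0,"dy": 1,"dz": 118,"rx": 0,"ry": 0,"rz": 0,"gripper": 1},
])

```text
t: 2.77
eef_pos: [0.659, 0.1247, 0.0812]
ee_rot: [-3.141, 0.0, -1.536]
force: [0.6, -0.1, 0.3]
width: 0.0004
gripper_force: 0.0
```

Call:
jog_arm([
  {"dx": 0,"dy": 0,"dz": 1,"rx": 0,"ry": 0,"rz": 0,"gripper": 1},
  {"dx": 0,"dy": 0,"dz": 2,"rx": 0,"ry": 0,"rz": 0,"gripper": 1},
  {"dx": 0,"dy": 0,"dz": 3,"rx": 0,"ry": 0,"rz": 0,"gripper": 1},
  {"dx": 0,"dy": 0,"dz": 4,"rx": 0,"ry": 0,"rz": 0,"gripper": 1},
  {"dx": 0,"dy": 0,"dz": 5,"rx": 0,"ry": 0,"rz": 0,"gripper": 1},
  {"dx": 0,"dy": 0,"dz": 5.5,"rx": 0,"ry": 0,"rz": 0,"gripper": 1},
  {"dx": 0,"dy": 0,"dz": 6,"rx": 0,"ry": 0,"rz": 0,"gripper": 1},
  {"dx": 0,"dy": 0,"dz": 6,"rx": 0,"ry": 0,"rz": 0,"gripper": 1},
])

```text
t: 3.43
eef_pos: [0.6586, 0.1246, 0.0744]
ee_rot: [3.141, -0.0, -1.536]
force: [-0.2, 0.2, -0.1]
width: 0.0004
gripper_force: 0.0
```

Call:
jog_arm([
  {"dx": -2,"dy": 0,"dz": 0.3,"rx": 0,"ry": 0,"rz": 0,"gripper": 1},
  {"dx": -2,"dy": 0,"dz": 0.6,"rx": 0,"ry": 0,"rz": 0,"gripper": 1},
  {"dx": -2,"dy": 0,"dz": 0.9,"rx": 0,"ry": 0,"rz": 0,"gripper": 1},
  {"dx": -2,"dy": 0,"dz": 1.2,"rx": 0,"ry": 0,"rz": 0,"gripper": 1},
  {"dx": -2,"dy": 0,"dz": 1.5,"rx": 0,"ry": 0,"rz": 0,"gripper": 1},
  {"dx": -2,"dy": 0,"dz": 1.8,"rx": 0,"ry": 0,"rz": 0,"gripper": 1},
  {"dx": -2,"dy": 0,"dz": 2.0,"rx": 0,"ry": 0,"rz": 0,"gripper": 1},
  {"dx": -2,"dy": 0,"dz": 2.0,"rx": 0,"ry": 0,"rz": 0,"gripper": 1},
])

```text
t: 4.1
eef_pos: [0.6587, 0.1267, 0.074]
ee_rot: [-3.141, 0.0, -1.535]
force: [-4.2, 0.5, 10.0]
width: 0.0002
gripper_force: 5.1
```

Red end contacted (10 N). Next board: lift, 60 mm over, down.

Call:
jog_arm([
  {"dx": 0,"dy": 0,"dz": -20,"rx": 0,"ry": 0,"rz": 0,"gripper": 1},
  {"dx": 20,"dy": 0,"dz": -22,"rx": 0,"ry": 0,"rz": 0,"gripper": 1},
  {"dx": 45,"dy": 0,"dz": -22,"rx": 0,"ry": 0,"rz": 0,"gripper": 1},
  {"dx": 60,"dy": 0,"dz": -18,"rx": 0,"ry": 0,"rz": 0,"gripper": 1},
  {"dx": 60,"dy": 0,"dz": -10,"rx": 0,"ry": 0,"rz": 0,"gripper": 1},
  {"dx": 60,"dy": 0,"dz": -5,"rx": 0,"ry": 0,"rz": 0,"gripper": 1},
  {"dx": 60,"dy": 0,"dz": -3,"rx": 0,"ry": 0,"rz": 0,"gripper": 1},
  {"dx": 60,"dy": 0,"dz": -2,"rx": 0,"ry": 0,"rz": 0,"gripper": 1},
])

```text
t: 4.77
eef_pos: [0.66, 0.0665, 0.074]
ee_rot: [3.139, -0.001, -1.535]
force: [-3.5, -3.0, 8.1]
width: 0.0001
gripper_force: 4.1
```

Call:
jog_arm([
  {"dx": 0,"dy": 0,"dz": 0.3,"rx": 0,"ry": 0,"rz": 0,"gripper": 1},
  {"dx": 0,"dy": 0,"dz": 0.6,"rx": 0,"ry": 0,"rz": 0,"gripper": 1},
  {"dx": 0,"dy": 0,"dz": 0.9,"rx": 0,"ry": 0,"rz": 0,"gripper": 1},
  {"dx": 0,"dy": 0,"dz": 1.2,"rx": 0,"ry": 0,"rz": 0,"gripper": 1},
  {"dx": 0,"dy": 0,"dz": 1.5,"rx": 0,"ry": 0,"rz": 0,"gripper": 1},
  {"dx": 0,"dy": 0,"dz": 1.8,"rx": 0,"ry": 0,"rz": 0,"gripper": 1},
  {"dx": 0,"dy": 0,"dz": 2.0,"rx": 0,"ry": 0,"rz": 0,"gripper": 1},
  {"dx": 0,"dy": 0,"dz": 2.0,"rx": 0,"ry": 0,"rz": 0,"gripper": 1},
])

```text
t: 5.43
eef_pos: [0.66, 0.0665, 0.0739]
ee_rot: [3.14, -0.002, -1.534]
force: [-6.5, -3.8, 14.4]
width: 0.0005
gripper_force: 6.9
```

Divider 1 contacted. Now divider 2.

Call:
jog_arm([
  {"dx": 0,"dy": 0,"dz": -20,"rx": 0,"ry": 0,"rz": 0,"gripper": 1},
  {"dx": 20,"dy": 0,"dz": -22,"rx": 0,"ry": 0,"rz": 0,"gripper": 1},
  {"dx": 45,"dy": 0,"dz": -22,"rx": 0,"ry": 0,"rz": 0,"gripper": 1},
  {"dx": 59.5,"dy": 0,"dz": -18,"rx": 0,"ry": 0,"rz": 0,"gripper": 1},
  {"dx": 59.5,"dy": 0,"dz": -10,"rx": 0,"ry": 0,"rz": 0,"gripper": 1},
  {"dx": 59.5,"dy": 0,"dz": -5,"rx": 0,"ry": 0,"rz": 0,"gripper": 1},
  {"dx": 59.5,"dy": 0,"dz": -3,"rx": 0,"ry": 0,"rz": 0,"gripper": 1},
  {"dx": 59.5,"dy": 0,"dz": -1,"rx": 0,"ry": 0,"rz": 0,"gripper": 1},
])

```text
t: 6.1
eef_pos: [0.6621, 0.0074, 0.0737]
ee_rot: [3.14, -0.001, -1.535]
force: [-8.9, -1.3, 22.0]
width: 0.0006
gripper_force: 11.0
```

Call:
jog_arm([
  {"dx": 0,"dy": 0,"dz": 0.3,"rx": 0,"ry": 0,"rz": 0,"gripper": 1},
  {"dx": 0,"dy": 0,"dz": 0.6,"rx": 0,"ry": 0,"rz": 0,"gripper": 1},
  {"dx": 0,"dy": 0,"dz": 0.6,"rx": 0,"ry": 0,"rz": 0,"gripper": 1},
  {"dx": 0,"dy": 0,"dz": 0.6,"rx": 0,"ry": 0,"rz": 0,"gripper": 1},
  {"dx": 0,"dy": 0,"dz": 0.6,"rx": 0,"ry": 0,"rz": 0,"gripper": 1},
  {"dx": 0,"dy": 0,"dz": 0.6,"rx": 0,"ry": 0,"rz": 0,"gripper": 1},
  {"dx": 0,"dy": 0,"dz": 0.6,"rx": 0,"ry": 0,"rz": 0,"gripper": 1},
  {"dx": 0,"dy": 0,"dz": 0.6,"rx": 0,"ry": 0,"rz": 0,"gripper": 1},
])

```text
t: 6.77
eef_pos: [0.662, 0.0074, 0.0739]
ee_rot: [3.14, -0.001, -1.534]
force: [-5.0, -1.9, 11.9]
width: 0.0004
gripper_force: 6.1
```

```bash
python3 go.py 516 138.5 120 -1.70
```

```text
dx -136.3 dy 141.2 dz -46.1 rz 0.166
```

Call:
jog_arm([
  {"dx": 0,"dy": 0,"dz": -30,"rx": 0,"ry": 0,"rz": 0,"gripper": 1},
  {"dx": -10,"dy": 10,"dz": -46,"rx": 0,"ry": 0,"rz": 0.02,"gripper": 0.8},
  {"dx": -35,"dy": 36,"dz": -46,"rx": 0,"ry": 0,"rz": 0.06,"gripper": 0.55},
  {"dx": -60,"dy": 62,"dz": -46,"rx": 0,"ry": 0,"rz": 0.1,"gripper": 0.55},
  {"dx": -85,"dy": 88,"dz": -46,"rx": 0,"ry": 0,"rz": 0.14,"gripper": 0.55},
  {"dx": -110,"dy": 114,"dz": -46,"rx": 0,"ry": 0,"rz": 0.166,"gripper": 0.55},
  {"dx": -136,"dy": 141,"dz": -46,"rx": 0,"ry": 0,"rz": 0.166,"gripper": 0.55},
  {"dx": -136,"dy": 141,"dz": -46,"rx": 0,"ry": 0,"rz": 0.166,"gripper": 0.55},
])

```text
t: 7.43
eef_pos: [0.513, 0.1417, 0.1189]
ee_rot: [3.14, 0.0, -1.698]
force: [0.2, -0.9, -1.0]
width: 0.0382
gripper_force: 0.0
```

```bash
python3 go.py 516 138.5 28 -1.70
```

```text
dx 2.8 dy -3.4 dz 90.9 rz 0.002
```

Call:
jog_arm([
  {"dx": 0,"dy": -3,"dz": 30,"rx": 0,"ry": 0,"rz": 0,"gripper": 0.55},
  {"dx": 0,"dy": -3,"dz": 55,"rx": 0,"ry": 0,"rz": 0,"gripper": 0.55},
  {"dx": 0,"dy": -3,"dz": 72,"rx": 0,"ry": 0,"rz": 0,"gripper": 0.55},
  {"dx": 0,"dy": -3,"dz": 82,"rx": 0,"ry": 0,"rz": 0,"gripper": 0.55},
  {"dx": 0,"dy": -3,"dz": 87,"rx": 0,"ry": 0,"rz": 0,"gripper": 0.55},
  {"dx": 0,"dy": -3,"dz": 90,"rx": 0,"ry": 0,"rz": 0,"gripper": 0.55},
  {"dx": 0,"dy": -3,"dz": 90,"rx": 0,"ry": 0,"rz": 0,"gripper": 0.55},
  {"dx": 0,"dy": -3,"dz": 90,"rx": 0,"ry": 0,"rz": 0,"gripper": 0.55},
])

```text
t: 8.1
eef_pos: [0.5206, 0.1381, 0.0297]
ee_rot: [-3.141, 0.001, -1.702]
force: [-0.3, 0.4, 0.1]
width: 0.0397
gripper_force: 0.0
```

Run:
```python
from station import arm
from go import go
import cv2
f=arm.grab_frame("scene");cv2.imwrite("pics/s1.png",cv2.resize(f["frame"][120:320,180:430,::-1],None,fx=2.8,fy=2.8))
# target: plane at y offset so its centre is on the gap axis, x~515, yaw .039
import numpy as np
g=np.array([617.2,-23.9]); ax=np.array([np.cos(.039),np.sin(.039)])
p=g+ax*(515-617.2); n=np.array([-ax[1],ax[0]]); print(p)
t=p+n*28.5; print(t); go(t[0],t[1],28,-np.pi/2+.039)
```

```text
[515.07771325 -27.88478968]
[513.96649499   0.59353882]
dx 137.2 dy -11.4 dz 1.8 rz -0.170
```

View pics/s1.png

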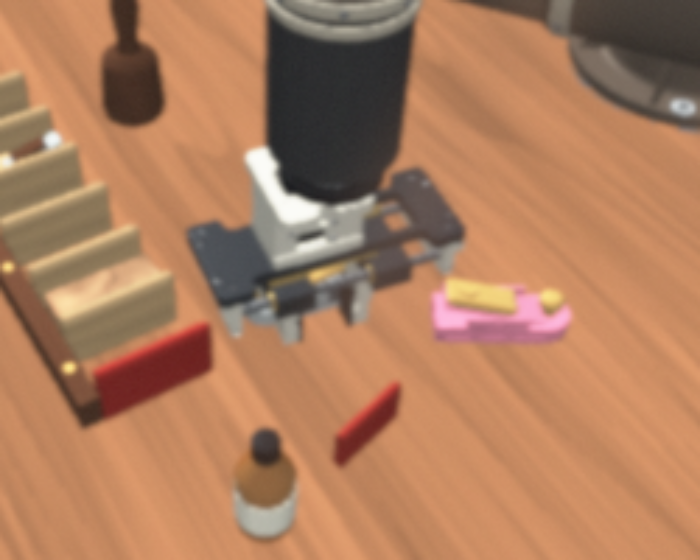

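Fingers stand clear beside the plane's left flank, at about (290,325) and (355,300), with the red piece and pink plane free. Now the side push.

Call:
jog_arm([
  {"dx": 4,"dy": 5,"dz": 1,"rx": 0,"ry": 0,"rz": 0,"gripper": 0.55},
  {"dx": 9,"dy": 5,"dz": 1,"rx": 0,"ry": 0,"rz": 0,"gripper": 0.55},
  {"dx": 15,"dy": 5,"dz": 1,"rx": 0,"ry": 0,"rz": 0,"gripper": 0.55},
  {"dx": 23,"dy": 4,"dz": 1,"rx": 0,"ry": 0,"rz": 0,"gripper": 0.55},
  {"dx": 32,"dy": 3,"dz": 1,"rx": 0,"ry": 0,"rz": -0.02,"gripper": 0.55},
  {"dx": 42,"dy": 2,"dz": 1,"rx": 0,"ry": 0,"rz": -0.04,"gripper": 0.55},
  {"dx": 52,"dy": 0,"dz": 1,"rx": 0,"ry": 0,"rz": -0.06,"gripper": 0.55},
  {"dx": 60,"dy": -2,"dz": 1,"rx": 0,"ry": 0,"rz": -0.08,"gripper": 0.55},
])

```text
t: 8.82
eef_pos: [0.5145, 0.0774, 0.0284]
ee_rot: [-3.141, 0.001, -1.621]
force: [-0.5, 4.8, 0.7]
width: 0.0394
gripper_force: 2.1
```

```bash
python3 go.py 510 0.6 28 -1.532
```

```text
dx 76.9 dy 0.6 dz 0.4 rz -0.089
```

Call:
jog_arm([
  {"dx": 10,"dy": 0,"dz": 0,"rx": 0,"ry": 0,"rz": -0.015,"gripper": 0.55},
  {"dx": 21,"dy": 0,"dz": 0,"rx": 0,"ry": 0,"rz": -0.03,"gripper": 0.55},
  {"dx": 32,"dy": 0,"dz": 0,"rx": 0,"ry": 0,"rz": -0.045,"gripper": 0.55},
  {"dx": 43,"dy": 0,"dz": 0,"rx": 0,"ry": 0,"rz": -0.06,"gripper": 0.55},
  {"dx": 54,"dy": 0,"dz": 0,"rx": 0,"ry": 0,"rz": -0.075,"gripper": 0.55},
  {"dx": 64,"dy": 0,"dz": 0,"rx": 0,"ry": 0,"rz": -0.089,"gripper": 0.55},
  {"dx": 72,"dy": 0,"dz": 0,"rx": 0,"ry": 0,"rz": -0.089,"gripper": 0.55},
  {"dx": 77,"dy": 0,"dz": 0,"rx": 0,"ry": 0,"rz": -0.089,"gripper": 0.55},
])

```text
t: 9.48
eef_pos: [0.5107, 0.0004, 0.0284]
ee_rot: [-3.14, 0.001, -1.534]
force: [-0.0, 5.6, 1.2]
width: 0.0395
gripper_force: 2.6
```

Call:
jog_arm([
  {"dx": -5,"dy": 0,"dz": 0,"rx": 0,"ry": 0,"rz": 0,"gripper": 0.55},
  {"dx": -25,"dy": 0,"dz": 0,"rx": 0,"ry": 0,"rz": 0,"gripper": 0.55},
  {"dx": -55,"dy": 0,"dz": 0,"rx": 0,"ry": 0,"rz": 0,"gripper": 0.55},
  {"dx": -85,"dy": 0,"dz": -20,"rx": 0,"ry": 0,"rz": 0,"gripper": 0.55},
  {"dx": -85,"dy": 0,"dz": -55,"rx": 0,"ry": 0,"rz": 0,"gripper": 0.55},
  {"dx": -85,"dy": 0,"dz": -80,"rx": 0,"ry": 0,"rz": 0,"gripper": 0.55},
  {"dx": -85,"dy": 0,"dz": -90,"rx": 0,"ry": 0,"rz": 0,"gripper": 0.55},
  {"dx": -85,"dy": 0,"dz": -90,"rx": 0,"ry": 0,"rz": 0,"gripper": 0.55},
])

```text
t: 10.15
eef_pos: [0.508, 0.087, 0.1204]
ee_rot: [-3.138, 0.001, -1.532]
force: [-0.7, -1.2, -0.9]
width: 0.0395
gripper_force: 0.0
```

Run:
```python
from station import arm
from h import *
f=arm.grab_frame("top");np.savez("top2.npz",**f);cv2.imwrite("pics/t2.png",f["frame"][:,:,::-1])
C=cloud(f);m=(C[...,2]>.008)&(C[...,2]<.05)&(C[...,1]<.03)&(C[...,1]>-.09)&(C[...,0]<.61)&(C[...,0]>.42)
c=big(m)[0];k=np.zeros(m.shape,np.uint8);cv2.drawContours(k,[c],-1,1,-1);P=C[(k>0)&m]
print(cv2.minAreaRect((P[:,:2]*1000).astype(np.float32)),P[:,2].max(),len(P))
```

```text
((479.9571533203125, -31.49118995666504), (35.702571868896484, 38.24653244018555), 0.7526216506958008) 0.045245270364238366 202
```

View pics/t2.png

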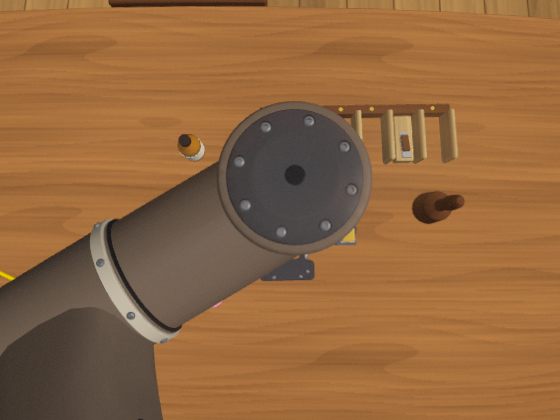

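The arm hides most of the plane in this view; only its heel shows, at about (347,240). I'll move behind the heel while turning, then look again.

```bash
python3 go.py 430 -31 120 0.039
```

```text
dx 114.4 dy 81.5 dz -1.3 rz -1.572
```

Call:
jog_arm([
  {"dx": 0,"dy": 15,"dz": 0,"rx": 0,"ry": 0,"rz": -0.11,"gripper": 0.75},
  {"dx": 5,"dy": 35,"dz": 0,"rx": 0,"ry": 0,"rz": -0.22,"gripper": 0.75},
  {"dx": 20,"dy": 55,"dz": 0,"rx": 0,"ry": 0,"rz": -0.33,"gripper": 0.75},
  {"dx": 40,"dy": 70,"dz": 0,"rx": 0,"ry": 0,"rz": -0.44,"gripper": 0.75},
  {"dx": 60,"dy": 80,"dz": 0,"rx": 0,"ry": 0,"rz": -0.55,"gripper": 0.75},
  {"dx": 80,"dy": 81,"dz": 0,"rx": 0,"ry": 0,"rz": -0.66,"gripper": 0.75},
  {"dx": 100,"dy": 81,"dz": 0,"rx": 0,"ry": 0,"rz": -0.77,"gripper": 0.75},
  {"dx": 114,"dy": 81,"dz": 0,"rx": 0,"ry": 0,"rz": -0.88,"gripper": 0.75},
])

```text
t: 10.87
eef_pos: [0.4288, -0.0326, 0.1166]
ee_rot: [3.139, 0.002, -0.648]
force: [0.1, -0.9, 0.4]
width: 0.0217
gripper_force: 0.0
```

Call:
jog_arm([
  {"dx": 0,"dy": 0,"dz": 0,"rx": 0,"ry": 0,"rz": -0.1,"gripper": 0.75},
  {"dx": 0,"dy": 0,"dz": 0,"rx": 0,"ry": 0,"rz": -0.2,"gripper": 0.75},
  {"dx": 0,"dy": 0,"dz": 0,"rx": 0,"ry": 0,"rz": -0.3,"gripper": 0.75},
  {"dx": 0,"dy": 0,"dz": 0,"rx": 0,"ry": 0,"rz": -0.4,"gripper": 0.75},
  {"dx": 0,"dy": 0,"dz": 0,"rx": 0,"ry": 0,"rz": -0.5,"gripper": 0.75},
  {"dx": 0,"dy": 0,"dz": 0,"rx": 0,"ry": 0,"rz": -0.6,"gripper": 0.75},
  {"dx": 0,"dy": 0,"dz": 0,"rx": 0,"ry": 0,"rz": -0.69,"gripper": 0.75},
  {"dx": 0,"dy": 0,"dz": 0,"rx": 0,"ry": 0,"rz": -0.69,"gripper": 0.75},
])

```text
t: 11.53
eef_pos: [0.4292, -0.0315, 0.1165]
ee_rot: [3.141, 0.003, 0.04]
force: [0.7, 0.0, -0.5]
width: 0.0222
gripper_force: 0.0
```

```bash
cat > look.py <<'E'
from station import arm
from h import *
import sys
for n in ["top","scene"]:
    f=arm.grab_frame(n);cv2.imwrite(f"pics/{n}{sys.argv[1]}.png",f["frame"][:,:,::-1])
    C=cloud(f);m=(C[...,2]>.008)&(C[...,2]<.05)&(C[...,1]<.03)&(C[...,1]>-.09)&(C[...,0]<.605)&(C[...,0]>.44)
    P=C[m]; print(n,len(P))
    if len(P)>50:
        print(cv2.minAreaRect((P[:,:2]*1000).astype(np.float32)),P.min(0).round(4),P.max(0).round(4))
E
python3 look.py 3; python3 go.py 437 -31 28 0.039
```

```text
top 988
((517.5162353515625, -31.104278564453125), (99.47708892822266, 38.554779052734375), 0.6870503425598145) [ 0.4676 -0.0509  0.008 ] [ 0.5672 -0.0116  0.0453]
scene 650
((515.8099365234375, -29.6087703704834), (108.09171295166016, 41.48516082763672), 1.8684990406036377) [ 0.4613 -0.0502  0.008 ] [ 0.5698 -0.0086  0.0446]
dx 7.5 dy -0.1 dz 88.9 rz -0.006
```

View pics/top3.png

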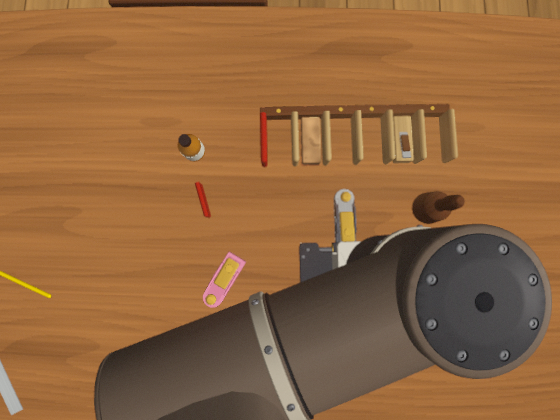

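Plane is at about (345,218) px: origin near (515,-30.5) mm, yaw about 0.02, roughly 2.5 mm right of the gap axis. The heel is free, so I'll descend behind it.

Call:
jog_arm([
  {"dx": 0,"dy": 0,"dz": 30,"rx": 0,"ry": 0,"rz": 0,"gripper": 0.75},
  {"dx": 0,"dy": 0,"dz": 55,"rx": 0,"ry": 0,"rz": 0,"gripper": 0.75},
  {"dx": 0,"dy": 0,"dz": 72,"rx": 0,"ry": 0,"rz": 0,"gripper": 0.75},
  {"dx": 0,"dy": 0,"dz": 82,"rx": 0,"ry": 0,"rz": 0,"gripper": 0.75},
  {"dx": 3,"dy": 0,"dz": 88,"rx": 0,"ry": 0,"rz": 0,"gripper": 0.75},
  {"dx": 8,"dy": 0,"dz": 89,"rx": 0,"ry": 0,"rz": 0,"gripper": 0.75},
  {"dx": 13,"dy": 0,"dz": 89,"rx": 0,"ry": 0,"rz": 0,"gripper": 0.75},
  {"dx": 16,"dy": 0,"dz": 89,"rx": 0,"ry": 0,"rz": 0,"gripper": 0.75},
])

```text
t: 12.3
eef_pos: [0.4479, -0.03, 0.0295]
ee_rot: [-3.141, -0.001, 0.037]
force: [0.9, 0.2, 0.2]
width: 0.0218
gripper_force: 0.0
```

```bash
python3 go.py 490 -27.5 28 0.039
```

```text
dx 42.2 dy -1.0 dz 1.5 rz -0.002
```

Call:
jog_arm([
  {"dx": 3,"dy": 0,"dz": 1,"rx": 0,"ry": 0,"rz": 0,"gripper": 0.75},
  {"dx": 7,"dy": 0,"dz": 1,"rx": 0,"ry": 0,"rz": 0,"gripper": 0.75},
  {"dx": 12,"dy": 0,"dz": 1,"rx": 0,"ry": 0,"rz": 0,"gripper": 0.75},
  {"dx": 18,"dy": -0.5,"dz": 1,"rx": 0,"ry": 0,"rz": 0,"gripper": 0.75},
  {"dx": 24,"dy": -1,"dz": 1,"rx": 0,"ry": 0,"rz": 0,"gripper": 0.75},
  {"dx": 30,"dy": -1.5,"dz": 1,"rx": 0,"ry": 0,"rz": 0,"gripper": 0.75},
  {"dx": 35,"dy": -2,"dz": 1,"rx": 0,"ry": 0,"rz": 0,"gripper": 0.75},
  {"dx": 38,"dy": -2,"dz": 1,"rx": 0,"ry": 0,"rz": 0,"gripper": 0.75},
])

```text
t: 12.97
eef_pos: [0.4847, -0.0269, 0.0281]
ee_rot: [-3.142, 0.0, 0.037]
force: [-2.9, -0.7, 0.0]
width: 0.0218
gripper_force: 1.7
```

```bash
sed -i 's/<.605/<.612/' look.py; python3 look.py 4
python3 - <<'E'
import cv2
cv2.imwrite("pics/c4.png",cv2.resize(cv2.imread("pics/top4.png")[95:275,220:480],None,fx=2.8,fy=2.8,interpolation=cv2.INTER_CUBIC))
E
```

```text
top 442
((575.2305297851562, -25.846656799316406), (54.221702575683594, 36.50089645385742), 3.234358310699463) [ 0.5471 -0.0447  0.0084] [ 0.6023 -0.0079  0.0376]
scene 734
((545.263427734375, -22.977096557617188), (44.138916015625, 118.74732208251953), 83.34319305419922) [ 0.4838 -0.0472  0.008 ] [0.6046 0.0029 0.0475]
```

View pics/c4.png

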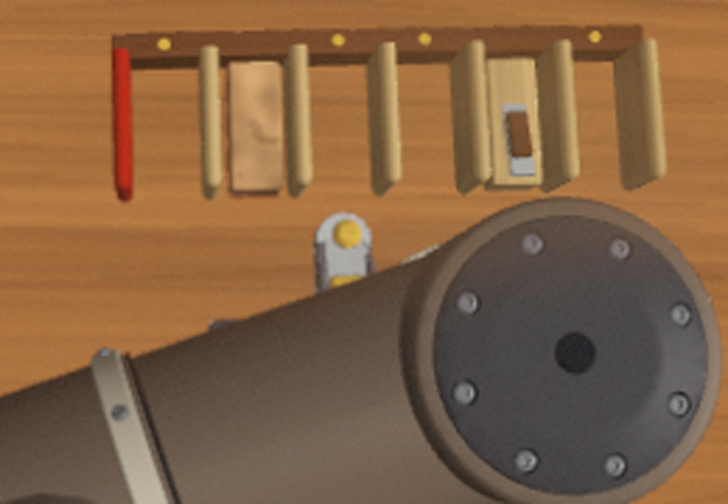

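Toe is lined up with gap 3, at crop (343,225), which is (575,-25.8) mm against an axis at -25.5. Push straight in.

Call:
jog_arm([
  {"dx": 5,"dy": 0,"dz": 0,"rx": 0,"ry": 0,"rz": 0,"gripper": 0.75},
  {"dx": 11,"dy": 0,"dz": 0,"rx": 0,"ry": 0,"rz": 0,"gripper": 0.75},
  {"dx": 18,"dy": 0,"dz": 0,"rx": 0,"ry": 0,"rz": 0,"gripper": 0.75},
  {"dx": 25,"dy": 0,"dz": 0,"rx": 0,"ry": 0,"rz": 0,"gripper": 0.75},
  {"dx": 32,"dy": 0,"dz": 0,"rx": 0,"ry": 0,"rz": 0,"gripper": 0.75},
  {"dx": 38,"dy": 0,"dz": 0,"rx": 0,"ry": 0,"rz": 0,"gripper": 0.75},
  {"dx": 43,"dy": 0,"dz": 0,"rx": 0,"ry": 0,"rz": 0,"gripper": 0.75},
  {"dx": 45,"dy": 0,"dz": 0,"rx": 0,"ry": 0,"rz": 0,"gripper": 0.75},
])

```text
t: 13.73
eef_pos: [0.5288, -0.0254, 0.0279]
ee_rot: [3.141, 0.001, 0.037]
force: [-5.4, -0.7, 4.4]
width: 0.022
gripper_force: 2.9
```

```bash
python3 go.py 594.7 -24.8 28 0.039
python3 - <<'E'
from station import arm
from h import *
f=arm.grab_frame("top");C=cloud(f)
m=(C[...,2]>.008)&(C[...,2]<.048)&(C[...,0]<.66)&(C[...,0]>.6)&(C[...,1]<.002)&(C[...,1]>-.046)
P=C[m];print(len(P),P.min(0).round(4),P.max(0).round(4))
f=arm.grab_frame("scene");C=cloud(f);P=C[100:170,205:245].reshape(-1,3);P=P[(P[:,2]>.03)&(P[:,0]<.6)];print("mallet",np.median(P,0).round(3),P.max(0).round(3))
E
```

```text
dx 65.8 dy 1.8 dz -0.1 rz -0.002
21 [ 0.6358 -0.0459  0.0142] [0.6564 0.0019 0.0479]
mallet [ 0.563 -0.068  0.116] [0.577 0.007 0.291]
```

Call:
jog_arm([
  {"dx": 6,"dy": 0,"dz": 0,"rx": 0,"ry": 0,"rz": 0,"gripper": 0.75},
  {"dx": 13,"dy": 0.3,"dz": 0,"rx": 0,"ry": 0,"rz": 0,"gripper": 0.75},
  {"dx": 21,"dy": 0.5,"dz": 0,"rx": 0,"ry": 0,"rz": 0,"gripper": 0.75},
  {"dx": 29,"dy": 0.8,"dz": 0,"rx": 0,"ry": 0,"rz": 0,"gripper": 0.75},
  {"dx": 37,"dy": 1,"dz": 0,"rx": 0,"ry": 0,"rz": 0,"gripper": 0.75},
  {"dx": 44,"dy": 1,"dz": 0,"rx": 0,"ry": 0,"rz": 0,"gripper": 0.75},
  {"dx": 50,"dy": 1,"dz": 0,"rx": 0,"ry": 0,"rz": 0,"gripper": 0.75},
  {"dx": 54,"dy": 1,"dz": 0,"rx": 0,"ry": 0,"rz": 0,"gripper": 0.75},
])

```text
t: 14.5
eef_pos: [0.5837, -0.0243, 0.0279]
ee_rot: [3.141, 0.001, 0.037]
force: [-5.8, -0.5, 3.1]
width: 0.0219
gripper_force: 3.1
```

Call:
jog_arm([
  {"dx": 1.5,"dy": 0,"dz": 0,"rx": 0,"ry": 0,"rz": 0,"gripper": 0.75},
  {"dx": 3,"dy": 0,"dz": 0,"rx": 0,"ry": 0,"rz": 0,"gripper": 0.75},
  {"dx": 4.5,"dy": 0,"dz": 0,"rx": 0,"ry": 0,"rz": 0,"gripper": 0.75},
  {"dx": 6,"dy": 0,"dz": 0,"rx": 0,"ry": 0,"rz": 0,"gripper": 0.75},
  {"dx": 7,"dy": 0,"dz": 0,"rx": 0,"ry": 0,"rz": 0,"gripper": 0.75},
  {"dx": 8,"dy": 0,"dz": 0,"rx": 0,"ry": 0,"rz": 0,"gripper": 0.75},
  {"dx": 9,"dy": 0,"dz": 0,"rx": 0,"ry": 0,"rz": 0,"gripper": 0.75},
  {"dx": 9.5,"dy": 0,"dz": 0,"rx": 0,"ry": 0,"rz": 0,"gripper": 0.75},
])

```text
t: 15.17
eef_pos: [0.5927, -0.0239, 0.0279]
ee_rot: [3.142, 0.0, 0.037]
force: [-5.1, -0.4, 1.3]
width: 0.0217
gripper_force: 2.5
```

Not at the rail yet; continue slowly.

Call:
jog_arm([
  {"dx": 0.6,"dy": 0,"dz": 0,"rx": 0,"ry": 0,"rz": 0,"gripper": 0.75},
  {"dx": 1.2,"dy": 0,"dz": 0,"rx": 0,"ry": 0,"rz": 0,"gripper": 0.75},
  {"dx": 1.8,"dy": 0,"dz": 0,"rx": 0,"ry": 0,"rz": 0,"gripper": 0.75},
  {"dx": 2.4,"dy": 0,"dz": 0,"rx": 0,"ry": 0,"rz": 0,"gripper": 0.75},
  {"dx": 3,"dy": 0,"dz": 0,"rx": 0,"ry": 0,"rz": 0,"gripper": 0.75},
  {"dx": 3.3,"dy": 0,"dz": 0,"rx": 0,"ry": 0,"rz": 0,"gripper": 0.75},
  {"dx": 3.6,"dy": 0,"dz": 0,"rx": 0,"ry": 0,"rz": 0,"gripper": 0.75},
  {"dx": 3.6,"dy": 0,"dz": 0,"rx": 0,"ry": 0,"rz": 0,"gripper": 0.75},
])

```text
t: 15.83
eef_pos: [0.5939, -0.024, 0.0278]
ee_rot: [3.141, 0.004, 0.037]
force: [-12.9, 2.7, 9.9]
width: 0.0221
gripper_force: 6.3
```

Resistance rises at x = 594 (expected 594.7), so the toe is against the rail. Back off, lift and look.

Call:
jog_arm([
  {"dx": -5,"dy": 0,"dz": 0,"rx": 0,"ry": 0,"rz": 0,"gripper": 0.75},
  {"dx": -20,"dy": 0,"dz": 0,"rx": 0,"ry": 0,"rz": 0,"gripper": 0.75},
  {"dx": -50,"dy": 0,"dz": 0,"rx": 0,"ry": 0,"rz": 0,"gripper": 0.75},
  {"dx": -80,"dy": 0,"dz": 0,"rx": 0,"ry": 0,"rz": 0,"gripper": 0.75},
  {"dx": -110,"dy": 0,"dz": -20,"rx": 0,"ry": 0,"rz": 0,"gripper": 0.75},
  {"dx": -130,"dy": 0,"dz": -50,"rx": 0,"ry": 0,"rz": 0,"gripper": 0.75},
  {"dx": -150,"dy": 0,"dz": -85,"rx": 0,"ry": 0,"rz": 0,"gripper": 0.75},
  {"dx": -165,"dy": 0,"dz": -115,"rx": 0,"ry": 0,"rz": 0,"gripper": 0.75},
])

```text
t: 16.5
eef_pos: [0.4314, -0.0297, 0.145]
ee_rot: [-3.141, -0.003, 0.038]
force: [1.4, 0.9, 0.3]
width: 0.022
gripper_force: 0.0
```

Run:
```python
from station import arm
from h import *
f=arm.grab_frame("top");I=f["frame"];C=cloud(f)
cv2.imwrite("pics/fin.png",cv2.resize(I[80:290,170:480,::-1],None,fx=2.5,fy=2.5,interpolation=cv2.INTER_CUBIC))
m=(C[...,2]>.01)&(C[...,2]<.04)&(C[...,0]<.7)&(C[...,0]>.59)&(C[...,1]<.001)&(C[...,1]>-.046)
P=C[m];print(len(P),P.min(0).round(4),P.max(0).round(4))
print(arm.get_state()["eef_pos"])
```

```text
955 [ 0.6029 -0.0459  0.0104] [7.e-01 6.e-04 4.e-02]
[ 0.43225049 -0.02944129  0.15042232]
```

View pics/fin.png

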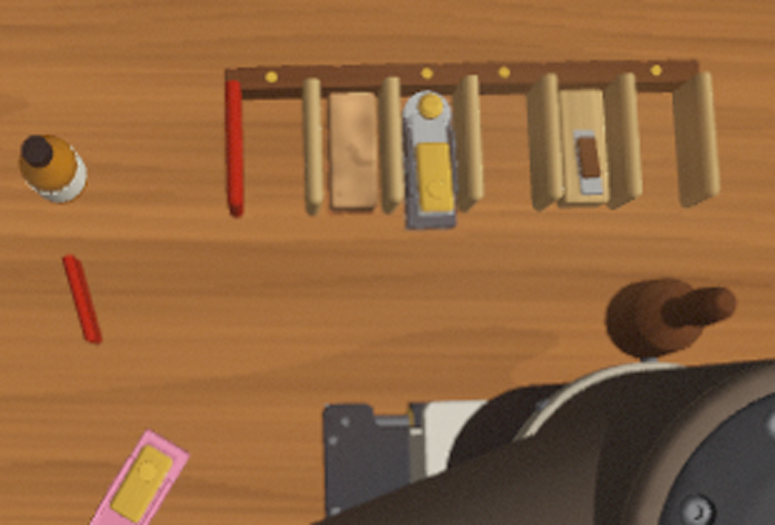

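The plane sits in gap 3 at (430,160), toe at the rail and heel slightly out. The cork block, wooden plane, mallet and bottle are where they were, and the gripper is clear.

```bash
python3 -c "
from station import arm
print(arm.job_done())"
```

```text
the job is handed in; nothing more can be done
None
```

The boards were counted by touch (red end, divider 1, divider 2), the plane was pushed into the third gap until its toe met the back rail, and the job was handed in at about 16.5 s with the other tools undisturbed.

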